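# Take the deep basket off its hook

### The arm

A 6-joint arm with a two-finger parallel gripper is mounted at the origin on a cart in front of the work surface, level with it; the furniture and walls round the work are solid. World frame = base frame: x ahead of the robot, y to its left, z up, the work surface at z = 0. Lengths are in m, angles in rad, forces in N, time in s.
With the tool pointing down it reaches from about 0.25 to 0.725 m from the base axis. Payload 4 kg.
Tool frame: the origin (TCP) lies midway between the tips of the shut fingers; the grasp point (between the pads) lies bot.pinch_z behind it (bot.pinch_z is the distance from the TCP to the grasp point, in m); z points along the fingers, y is the line along which they close (so a half turn about z gives the same grasp; the last joint's range is limited). The gripper opens to 85 mm and grips with 20 to 120 N. Pads are 22 mm wide; open, the fingers measure 114 mm over their backs; the gripper's body (76 mm by 85 mm) begins 54 mm behind the grasp point. The pads swing forward as they close: fully open they stand 13 mm farther back than shut.
Start: joints at [-1.244, 0.241, 0.005, 1.335, 0, 1.571], TCP at [0.161, -0.474, 0.231] pointing down, gripper open.
Joint ranges: [-2.72, 2.72], [-1.05, 1.87], [-1.09, 1.28], [-1.99, 2.15], [-1.42, 1.44], [-3.14, 3.14]. Speed limits (rad/s): [2.79, 2.79, 3.14, 3.14, 3.14, 3.14].

### API

Orientations are given as a unit quaternion [x, y, z, w].
In Python, from workcell import bot, cams, job_done gives the robot as it stands (bot), with the cameras (cams) and the job as plain functions.
- The arm moves only by the tool nudge_tcp, called after ">>>" as a command line: name --argument value ..., lists and objects as JSON in quotes. Schema: {"type":"object","properties":{"ticks":{"type":"object","properties":{"moves":{"type":"array","items":{"type":"array","items":{"type":"number"},"minItems":7,"maxItems":7},"minItems":1,"maxItems":10}},"additionalProperties":false,"required":["moves"]},"only":{"type":"string"},"quiet":{"type":"boolean"},"lines":{"type":"string"}},"required":["ticks"],"additionalProperties":false}. ticks is an object whose key "moves" holds a list of rows, 1 to 10 of them, each of 7 numbers: a rotation vector rx, ry, rz in normalised numbers (1 is 2 pi rad), then dx, dy, dz in shares of 80 cm (1.0 is 80 cm), then the finger opening in m; each row is the pose to reach, as a shift and turn from the pose commanded when the call began, along the tool's axes at that moment; what a row does not reach only later rows make up. A row lasts 1/8 s, in which the tool goes at most 0.0625 m and 0.188 rad, less where a joint would pass 70% of its speed; a pose out of reach is approached as far as the arm can. The fingers move at their own pace and stop on an object; the grip force is fixed at half the most. Time passes only in rows, so rows that do not move let the fingers close. The tool returns the time, the measured TCP pose, the force, the opening and the grip force at its end. only (a regular expression) keeps the lines of the reply that match it, lines (a string "A,B") keeps lines A to B, and quiet returns only ok. Input that does not fit is refused with a message, and nothing moves.
- bot.get_obs(): the state, without advancing time (a new reading comes with each control period).
- cams.camera(name): name is "scene" or "top"; returns the picture (384x512x3 uint8, red, green, blue); there is no depth.
- cams.calibration(name): a dict with "mtx" (3x3 intrinsics, pixels), "k1" (the pictures are not rectified: a ray, as slopes to the right and down, at radius r is drawn at 1 + k1 r^2 times it, then the intrinsics apply), "R" (3x3) and "t" (3): a world point X has camera coordinates R X + t. Camera axes: x right, y down, z forward; pixel columns grow to the right and rows downward; lengths in m; the calibration is good to about 2 mm. A picture is of the moment at which its call begins. calibration takes no time and is no camera call.
- job_done(): hands the job in; it is judged then, once.
The state is a dict: "clock": time; "joint_pos": joint angles; "joint_vel": joint speeds; "tau": joint torques, N m; "eef_pos": TCP position; "tool_rot": TCP orientation; "ft_force": force on the tool from outside, world axes, zero at the start; "ft_torque": the same for the moment, N m; "grip_width": finger opening in m; "grasp_force": force on a finger pad.
Only numpy, scipy, OpenCV 4.12 (cv2) and the standard library are available. Lean on these libraries where they do the work, as an engineer would, in place of code of your own. Each camera call takes 0.05 s, during which the arm holds its last target. There are 200 camera calls.

### The job

Two small wire baskets hang from the upturned hooks of the steel stand. Take the deeper one down, lifting it past the tip of its hook before drawing it away and not forcing it against the stand, and stand it upright in the middle of the brown kraft sheets without dropping it. Leave the shallow basket hanging where it is.

Things in the scene. Friction and masses are not known exactly. Their poses are not given: they have to be found in the camera images.
- deep_basket: Deeper of two square steel wire baskets, 80 x 80 mm, 70 deep, 0.13 to 0.25 kg. Origin: centre of underside, z up, x and y along its sides. A rigid 6 mm wire bail in its y-z plane rises from both y sides to a level bar 34 mm long along y, underside 75 mm above the rim. At first it hangs level by that bar on either hook, axes parallel to the stand's, underside 49 mm above the bench.
- deep_grip (a point): Where to pinch the deep basket: the upright black plastic grip on the middle of its bail bar, 16 mm in x, 26 mm in y; it is 56 mm tall (basket z = 150 to 206 mm). This point is on its axis at basket z = 182 mm. Pinch it from above across the basket's y (26 mm); keep fingertips above basket z = 155 mm, where the bar lies.
- shallow_basket: The shallower basket, 40 mm deep, otherwise alike in plan, bail and grip (heights above the rim are the same, so both grips hang level, 130 mm apart). Origin: centre of its underside, 79 mm above the bench. It hangs on the other hook and stays there.
- stand: Fixed steel stand with two hooks. Origin: centre of the underside of its base plate (90 mm in x, 170 in y, 8 thick), z up. Two posts (12 mm thick, 222 high) at x = +20, y = +65 and -65 mm; from each a hook of 8 mm rod runs out to -x. A basket hangs at x = -55 mm on the hook's seat (rod top z = 194 mm); in front of that the hook turns up.
- hook_tip_left (a point): Top of the upturned tip of the hook at the stand's y = +65 mm: stand x = -81 mm, z = 226 mm. The bail bar must rise 32 mm or more to pass the tip, but no more than 60 mm, or the rim meets the hook from below. Then the basket is drawn along the stand's -x; after 75 mm it is clear of the hook.
- hook_tip_right (a point): The same for the hook at the stand's y = -65 mm.
- kraft: Fixed low stack of brown kraft paper sheets lying flat on the bench, 153 mm in x, 172 mm in y, 14 mm high. Origin: centre of its underside, z up. An upright 21 mm tube, 0.54 m high, of the bench's overshelf stands behind it at x = 0.57, y = 0.005 m in the robot's frame: keep the gripper's long side and the wrist from swinging into it on the way.

How it is judged:
On the way:
1. the deep basket is lifted past the height of the hook's tip (z of deep_basket in the frame of stand above 0.081 m), for 0.1 s.
At the end, for the whole second after the job is handed in: The deep basket stands upright (within 10 degrees) and still on the kraft sheets, its centre within 25 mm of their centre; the shallow basket still hangs on its hook, within 30 mm of where it was (horizontal distance between deep_basket and kraft below 0.025 m and z of deep_basket in the frame of kraft between 0.008 and 0.02 m and angle between deep_basket's own z axis and vertical below 0.175 rad and contact force between deep_basket and kraft above 0.5 N and linear speed of deep_basket below 0.02 m/s and distance of shallow_basket from where it was at the start of the episode below 0.03 m and contact force between shallow_basket and stand above 0.3 N); the robot touches nothing.
It fails at once if the deep basket is forced against the stand (more than 20 N) (contact force between deep_basket and stand above 20 N).
It fails at once if the deep basket is dropped (falls freely, faster than 0.5 m/s) (contact force between deep_basket and anything else below 0.05 N and linear speed of deep_basket above 0.5 m/s).
It fails at once if the shallow basket is moved by more than 30 mm (distance of shallow_basket from where it was at the start of the episode above 0.03 m).
It also fails if it takes over 38 s, if anything falls off the work surface, if the arm or the gripper's body presses on something with over 40 N, if the wrist force passes 120 N, or if a joint passes its speed limit or range.

## Working session

There is one attempt and no reset: what is moved stays moved. The work goes in short steps, Python scripts to look and compute and a tool call to move; the robot and the scene stay as the last step left them, time stands still between calls to the robot, and variables do not carry over. Pictures are saved under pics/ and viewed, at most 10 in all, crops included, and the job is handed in when it is done.

```bash
ls; mkdir -p pics
```

Create h.py:
```python
import numpy as np,cv2
from workcell import bot, cams, job_done
def ray(n,u,v):
    c=cams.calibration(n);K=np.array(c["mtx"]);R=np.array(c["R"]);t=np.array(c["t"])
    p=np.array([(u-K[0,2])/K[0,0],(v-K[1,2])/K[1,1]]);q=p.copy()
    for _ in range(30): q=p/(1+c["k1"]*(q@q))
    return -R.T@t, R.T@np.array([q[0],q[1],1])
def onz(n,u,v,z):
    o,d=ray(n,u,v);return o+d*(z-o[2])/d[2]
def proj(n,X):
    c=cams.calibration(n);K=np.array(c["mtx"]);x=np.array(c["R"])@X+np.array(c["t"]);q=x[:2]/x[2]
    q=q*(1+c["k1"]*(q@q));return K[0,0]*q[0]+K[0,2],K[1,1]*q[1]+K[1,2]
def tri(a,b):
    (o1,d1),(o2,d2)=ray("scene",*a),ray("top",*b)
    s=np.linalg.lstsq(np.c_[d1,-d2],o2-o1,rcond=None)[0]
    p,q=o1+d1*s[0],o2+d2*s[1];return (p+q)/2,np.linalg.norm(p-q)
```

Run:
```python
from h import *
for n in("scene","top"):
    im=cams.camera(n);cv2.imwrite(f"pics/{n}0.png",cv2.cvtColor(im,cv2.COLOR_RGB2BGR)) 
    c=cams.calibration(n);print(n,-np.array(c["R"]).T@c["t"],c["R"][2])
o=bot.get_obs();print(o["eef_pos"],o["tool_rot"],bot.pinch_z,o["clock"])
```

```text
pics
workcell.py
scene [-0.07606304 -0.78615932  0.55882831] [ 0.58578958  0.68409117 -0.43459158]
top [ 0.37200896 -0.16595366  1.00637897] [ 0.14137896  0.03710596 -0.98925989]
[ 0.16032507 -0.4730035   0.23049703] [ 9.86678434e-01  1.62679953e-01 -1.54334144e-04 -9.36085222e-04] 0.0187 0.1
```

View pics/scene0.png

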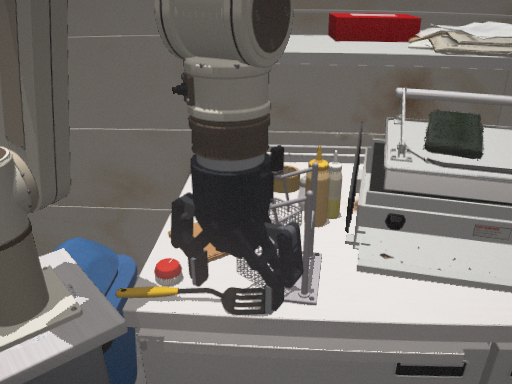

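View pics/top0.png

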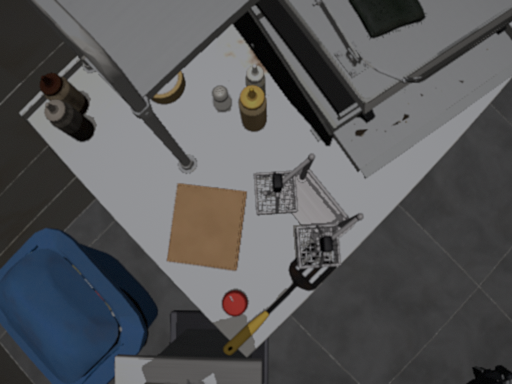

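The scene view shows the arm in front of the stand. The top view has kraft at (207,227), and baskets at about (276,193) and (318,247), with black grips at (277,183) and (326,243). I'll compute positions and zoom in.

Run:
```python
from h import *
im=cv2.imread("pics/top0.png")
c=im[130:310,150:390];cv2.imwrite("pics/topc.png",cv2.resize(c,None,fx=3.2,fy=3.2,interpolation=cv2.INTER_CUBIC))
h=cv2.cvtColor(im,cv2.COLOR_BGR2HSV)
m=cv2.inRange(h,(8,90,60),(22,255,255));m[:170]=0;m[:,:150]=0;m[280:]=0;m[:,250:]=0
m=cv2.morphologyEx(m,cv2.MORPH_OPEN,np.ones((3,3)))
k=max(cv2.findContours(m,0,2)[0],key=cv2.contourArea)
b=cv2.boxPoints(cv2.minAreaRect(k));print(b)
P=np.array([onz("top",*p,.014) for p in b]);print(P.round(4),P.mean(0),np.linalg.norm(P[1]-P[0]),np.linalg.norm(P[2]-P[1]))
for p in [(277,183),(326,243)]:
    print(onz("top",*p,.255).round(4))
for p in[(308,157),(358,216)]: print("post",onz("top",*p,.222))
print(proj("top",np.array([.57,.005,0])),proj("top",np.array([0,0,0])), proj("top",bot.get_obs()["eef_pos"]))
# dark grips
d=(im.max(2)<45).astype(np.uint8)
n,l,s,ce=cv2.connectedComponentsWithStats(d)
for i in range(1,n):
    if s[i,4]>25 and 240<ce[i][0]<350 and 150<ce[i][1]<280: print(s[i],ce[i])
```

```text
[[167.2156  260.6803 ]
 [177.36987 182.83087]
 [245.8996  191.76953]
 [235.74533 269.61896]]
[[ 0.361   0.0411  0.014 ]
 [ 0.5282  0.0234  0.014 ]
 [ 0.5091 -0.1249  0.014 ]
 [ 0.3442 -0.1049  0.014 ]] [ 0.4356449  -0.04134335  0.014     ] 0.16819660316393253 0.14954595755716754
[ 0.4902 -0.1851  0.255 ]
[ 0.3937 -0.2632  0.255 ]
post [ 0.5403696  -0.23889115  0.222     ]
post [ 0.43972349 -0.32207774  0.222     ]
(np.float64(187.34338111256042), np.float64(165.0767762516002)) (np.float64(186.1712357527921), np.float64(427.62555621739864)) (np.float64(447.0837016386952), np.float64(380.886894465591))
[301 161  11  18  67] [304.86567164 170.31343284]
[273 173  10  20 163] [276.98773006 182.21472393]
[338 217  16  10  44] [344.38636364 222.11363636]
[320 236  14  24 195] [325.8        244.29230769]
```

View pics/topc.png

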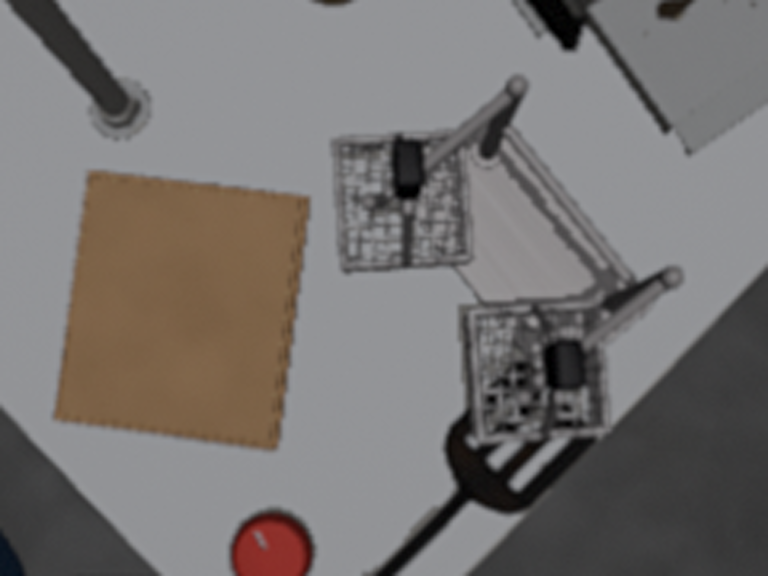

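Crop: the basket rims are squares near crop (335–470,130–270) and (460–608,300–445). They are yawed about 40° from the stand, whose posts show at (517,85) and (675,275). The grips are long in image-vertical. I'll clear the arm over the kraft so the scene camera can see the baskets.

Careful with the scale: shifts go in shares of 80 cm and turns go in shares of 2 pi rad. That gives: -0.31 m / 0.8 = -0.3875, -0.27 m / 0.8 = -0.3375, -1.245 rad / 6.2832 = -0.1981.

>>> nudge_tcp --ticks '{"moves": [[0,0,0,0,0,-0.075,0.085],[0,0,0,0,0,-0.15,0.085],[0,0,-0.0318,0.075,-0.0875,-0.1875,0.085],[0,0,-0.0637,0.125,-0.15,-0.1875,0.085],[0,0,-0.0955,0.175,-0.2125,-0.1875,0.085],[0,0,-0.1273,0.225,-0.275,-0.1875,0.085],[0,0,-0.1592,0.275,-0.3375,-0.1875,0.085],[0,0,-0.183,0.3125,-0.3875,-0.1875,0.085],[0,0,-0.1981,0.3125,-0.3875,-0.1875,0.085],[0,0,-0.1981,0.3125,-0.3875,-0.1875,0.085]]}'

```text
clock: 1.35
eef_pos: [0.2979, -0.0982, 0.3811]
tool_rot: [0.705, 0.709, -0.0, -0.0]
ft_force: [-0.4, -0.1, -0.1]
grip_width: 0.085
grasp_force: 0.0
```

Run:
```python
from h import *
f=lambda x,y:(150+x/3.2,130+y/3.2)
A=[onz("top",*f(*p),.119)[:2].round(4) for p in[(333,140),(468,130),(470,262),(345,270)]];print(A,np.mean(A,0))
A=[onz("top",*f(*p),.119)[:2].round(4) for p in[(461,305),(592,298),(608,435),(478,443)]];print(A,np.mean(A,0))
im=cv2.cvtColor(cams.camera("scene"),cv2.COLOR_RGB2BGR);cv2.imwrite("pics/scene1.png",im)
cv2.imwrite("pics/scene1c.png",cv2.resize(im[130:310,160:360],None,fx=3.2,fy=3.2,interpolation=cv2.INTER_CUBIC))
```

```text
[array([ 0.5295, -0.1447]), array([ 0.5357, -0.2255]), array([ 0.4564, -0.2262]), array([ 0.4514, -0.1522])] [ 0.49325 -0.18715]
[array([ 0.4309, -0.2207]), array([ 0.4351, -0.2983]), array([ 0.3546, -0.3069]), array([ 0.35  , -0.2305])] [ 0.39265 -0.2641 ]
```

View pics/scene1c.png

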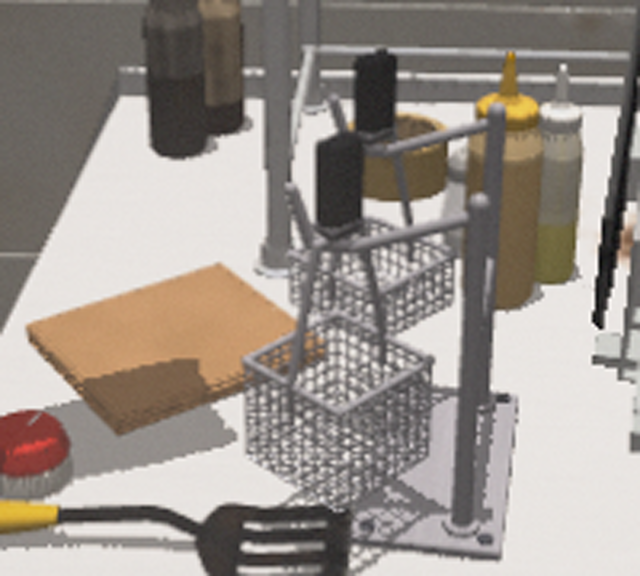

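The scene crop shows that the near basket, on the right hook in the lower right of the top view, is the deep one. Its grip spans crop (316–362, 125–235). I'll check its position across the two views and move above it.

Run:
```python
from h import *
for z in (.255,.199): print(proj("scene",np.array([.393,-.2635,z])))
print(tri((160+338/3.2,130+181/3.2),(325.8,244.0)))
im=cv2.imread("pics/scene1.png");d=(im.max(2)<60).astype(np.uint8)[165:210,255:285]
n,l,s,c=cv2.connectedComponentsWithStats(d);print(s[1:],c[1:]+[255,165])
```

```text
(np.float64(265.37606438457743), np.float64(171.14717759202068))
(np.float64(265.2228418759829), np.float64(200.55534868833178))
(array([ 0.39235176, -0.2660428 ,  0.22726814]), np.float64(0.0013128211087695251))
[[ 16   0  12   7  69]
 [  4   7  18  29 379]
 [ 25   6   3   2   3]
 [ 11  36   5   3   5]] [[276.37681159 167.46376812]
 [265.71503958 185.94195251]
 [281.         171.66666667]
 [268.         202.2       ]]
```

>>> nudge_tcp --ticks '{"moves": [[0,0,-0.0048,-0.05,0.025,0,0.085],[0,0,-0.0123,-0.1125,0.0625,0,0.085],[0,0,-0.0123,-0.175,0.1,0,0.085],[0,0,-0.0123,-0.2075,0.1175,0,0.085],[0,0,-0.0123,-0.2075,0.1175,0,0.085],[0,0,-0.0123,-0.2075,0.1175,0.0625,0.085],[0,0,-0.0123,-0.2075,0.1175,0.1,0.085],[0,0,-0.0123,-0.2075,0.1175,0.1,0.085]]}'

```text
clock: 2.4
eef_pos: [0.3896, -0.2647, 0.2993]
tool_rot: [0.68, 0.734, -0.0, -0.003]
ft_force: [0.1, 0.0, 0.6]
grip_width: 0.0849
grasp_force: 0.0
```

Run:
```python
from h import *
im=cv2.cvtColor(cams.camera("scene"),cv2.COLOR_RGB2BGR)
cv2.imwrite("pics/scene2c.png",cv2.resize(im[80:290,170:370],None,fx=2.8,fy=2.8,interpolation=cv2.INTER_CUBIC))
```

```text
(no output)
```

View pics/scene2c.png

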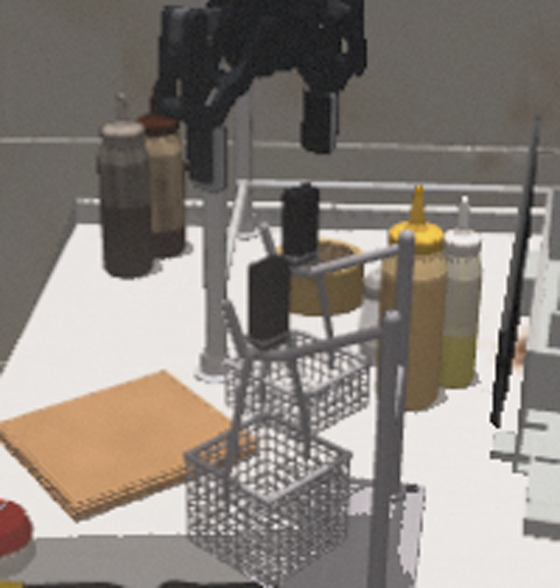

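The fingers straddle the deep grip (crop 268,300), so I'll descend.

Scaled: 0.085 m / 0.8 = 0.1063, 0.002 m / 0.8 = 0.0025.

>>> nudge_tcp --ticks '{"moves": [[0,0,0,0.0013,0.0025,0.0375,0.085],[0,0,0,0.0013,0.0025,0.0688,0.085],[0,0,0,0.0013,0.0025,0.0938,0.085],[0,0,0,0.0013,0.0025,0.1063,0.085],[0,0,0,0.0013,0.0025,0.1063,0.085],[0,0,0,0.0013,0.0025,0.1063,0.085]]}'

```text
clock: 3.2
eef_pos: [0.3945, -0.2649, 0.2177]
tool_rot: [0.679, 0.734, 0.0, 0.001]
ft_force: [0.1, 0.0, 0.5]
grip_width: 0.0849
grasp_force: 0.0
```

Run:
```python
from h import *
im=cv2.cvtColor(cams.camera("scene"),cv2.COLOR_RGB2BGR)
cv2.imwrite("pics/scene3c.png",cv2.resize(im[80:290,170:370],None,fx=2.8,fy=2.8,interpolation=cv2.INTER_CUBIC))
```

```text
(no output)
```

View pics/scene3c.png

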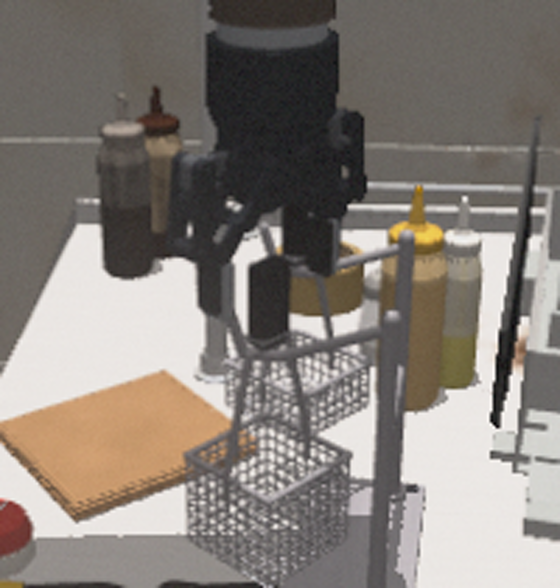

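The grip (crop 268,300) sits centred between the fingers. Closing.

Scaled: 0.003 m / 0.8 = 0.0038, 0.002 m / 0.8 = 0.0025.

>>> nudge_tcp --ticks '{"moves": [[0,0,0,0,-0.0013,0.0025,0.06],[0,0,0,0,-0.0013,0.0038,0.04],[0,0,0,0,-0.0013,0.0038,0.03],[0,0,0,0,-0.0013,0.0038,0.02],[0,0,0,0,-0.0013,0.0038,0.02],[0,0,0,0,-0.0013,0.0038,0.02],[0,0,0,0,-0.0013,0.0038,0.02]]}'

```text
clock: 4.12
eef_pos: [0.3928, -0.2646, 0.2134]
tool_rot: [0.679, 0.734, -0.0, 0.0]
ft_force: [-0.7, -0.5, 0.9]
grip_width: 0.0254
grasp_force: 59.0
```

Scaled: -0.046 m / 0.8 = -0.0575, -0.042 m / 0.8 = -0.0525.

>>> nudge_tcp --ticks '{"moves": [[0,0,0,0,0,-0.0063,0.02],[0,0,0,0,0,-0.015,0.02],[0,0,0,0,0,-0.025,0.02],[0,0,0,0,0,-0.035,0.02],[0,0,0,0,0,-0.045,0.02],[0,0,0,0,0,-0.0525,0.02],[0,0,0,0,0,-0.0575,0.02],[0,0,0,0,0,-0.0575,0.02],[0,0,0,0,0,-0.0575,0.02]]}'

```text
clock: 5.25
eef_pos: [0.3927, -0.2644, 0.259]
tool_rot: [0.679, 0.734, -0.0, -0.0]
ft_force: [0.2, 0.5, -1.8]
grip_width: 0.0253
grasp_force: 58.9
```

Run:
```python
from h import *
im=cv2.cvtColor(cams.camera("scene"),cv2.COLOR_RGB2BGR)
cv2.imwrite("pics/scene4c.png",cv2.resize(im[80:290,170:370],None,fx=2.8,fy=2.8,interpolation=cv2.INTER_CUBIC))
```

```text
(no output)
```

View pics/scene4c.png

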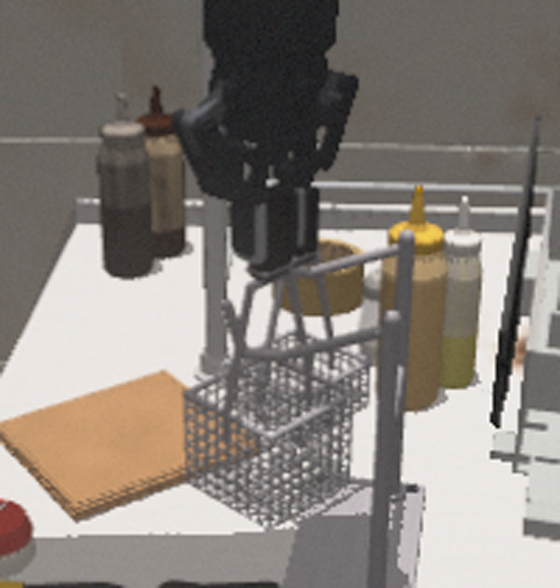

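The basket is lifted 46 mm and its bar is above the hook tip (crop 230,305). Now I'll draw it along the stand's −x.

Scaled: 0.102 m / 0.8 = 0.1275, 0.094 m / 0.8 = 0.1175.

>>> nudge_tcp --ticks '{"moves": [[0,0,0,0.01,-0.0075,0,0.02],[0,0,0,0.025,-0.0176,0,0.02],[0,0,0,0.0425,-0.03,0,0.02],[0,0,0,0.06,-0.0425,0,0.02],[0,0,0,0.08,-0.0563,0,0.02],[0,0,0,0.1,-0.0706,0,0.02],[0,0,0,0.1175,-0.0831,0,0.02],[0,0,0,0.1275,-0.09,0,0.02],[0,0,0,0.1275,-0.09,0,0.02],[0,0,0,0.1275,-0.09,0,0.02]]}'

```text
clock: 6.55
eef_pos: [0.3136, -0.1687, 0.2594]
tool_rot: [0.679, 0.734, 0.0, 0.0]
ft_force: [-0.1, -0.5, -0.6]
grip_width: 0.0254
grasp_force: 59.0
```

Run:
```python
from h import *
print(bot.get_obs()["ft_force"])
im=cv2.cvtColor(cams.camera("scene"),cv2.COLOR_RGB2BGR)
cv2.imwrite("pics/scene5c.png",cv2.resize(im[80:290,130:350],None,fx=2.8,fy=2.8,interpolation=cv2.INTER_CUBIC))
```

```text
[-0.13000203 -0.46362566 -0.64028817]
```

View pics/scene5c.png

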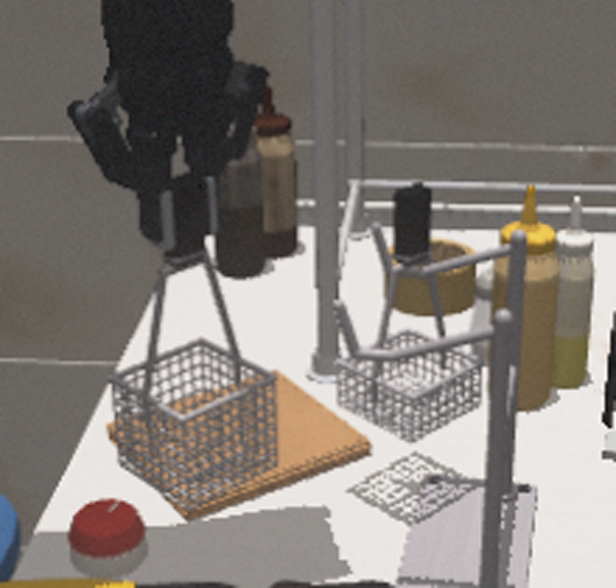

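The basket is off the hook (crop 195,430) and the shallow one still hangs (crop 410,385). On to above the kraft.

Scaled: 0.1315 m / 0.8 = 0.1644, 0.1175 m / 0.8 = 0.1469.

>>> nudge_tcp --ticks '{"moves": [[0,0,0,0.0125,0.0138,0,0.02],[0,0,0,0.035,0.0388,0,0.02],[0,0,0,0.06,0.0675,0,0.02],[0,0,0,0.0875,0.0975,0,0.02],[0,0,0,0.115,0.1288,0,0.02],[0,0,0,0.135,0.1513,0,0.02],[0,0,0,0.1469,0.1644,0,0.02],[0,0,0,0.1469,0.1644,0.025,0.02],[0,0,0,0.1469,0.1644,0.05,0.02],[0,0,0,0.1469,0.1644,0.05,0.02]]}'

```text
clock: 7.85
eef_pos: [0.4338, -0.0413, 0.2178]
tool_rot: [0.679, 0.734, -0.001, -0.002]
ft_force: [-0.5, 0.5, -1.7]
grip_width: 0.0253
grasp_force: 59.5
```

>>> nudge_tcp --ticks '{"moves": [[0,0,0,0,0,0.0188,0.02],[0,0,0,0,0,0.0338,0.02],[0,0,0,0,0,0.0413,0.02],[0,0,0,0,0,0.045,0.02],[0,0,0,0,0,0.045,0.02],[0,0,0,0,0,0.045,0.02]]}'

```text
clock: 8.6
eef_pos: [0.4354, -0.0411, 0.1837]
tool_rot: [0.679, 0.734, 0.0, 0.0]
ft_force: [0.1, -0.1, -1.7]
grip_width: 0.0252
grasp_force: 59.4
```

Run:
```python
from h import *
im=cv2.cvtColor(cams.camera("scene"),cv2.COLOR_RGB2BGR)
cv2.imwrite("pics/scene6c.png",cv2.resize(im[80:290,130:350],None,fx=2.8,fy=2.8,interpolation=cv2.INTER_CUBIC))
```

```text
(no output)
```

View pics/scene6c.png

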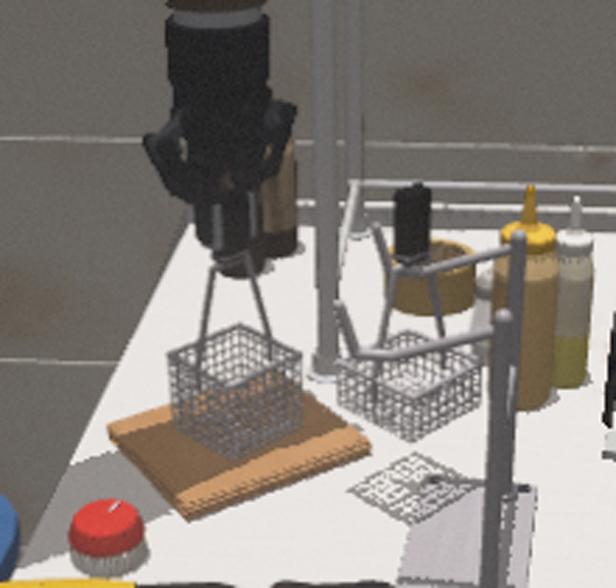

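The basket hovers just above the middle of the kraft (crop 238,450). I'll lower it the last few mm until it touches.

Scaled: 0.005 m / 0.8 = 0.0063, 0.004 m / 0.8 = 0.005.

>>> nudge_tcp --ticks '{"moves": [[0,0,0,0,0,0.0025,0.02],[0,0,0,0,0,0.005,0.02],[0,0,0,0,0,0.0063,0.02],[0,0,0,0,0,0.0063,0.02]]}'

```text
clock: 9.15
eef_pos: [0.4349, -0.0411, 0.1785]
tool_rot: [0.679, 0.734, -0.0, -0.0]
ft_force: [-0.4, 1.1, 1.2]
grip_width: 0.0254
grasp_force: 59.8
```

Scaled: 0.001 m / 0.8 = 0.0013.

>>> nudge_tcp --ticks '{"moves": [[0,0,0,0,0,0.0013,0.02],[0,0,0,0,0,0.0013,0.02],[0,0,0,0,0,0.0013,0.02]]}'

```text
clock: 9.52
eef_pos: [0.435, -0.0411, 0.1784]
tool_rot: [0.679, 0.734, 0.0, 0.0]
ft_force: [-3.4, 0.4, 6.9]
grip_width: 0.0255
grasp_force: 60.7
```

It is in firm contact, so I'll release and rise straight up.

Scaled: -0.14 m / 0.8 = -0.175, -0.12 m / 0.8 = -0.15.

>>> nudge_tcp --ticks '{"moves": [[0,0,0,0,0,0,0.035],[0,0,0,0,0,0,0.05],[0,0,0,0,0,0,0.07],[0,0,0,0,0,0,0.07],[0,0,0,0,0,-0.025,0.07],[0,0,0,0,0,-0.0625,0.07],[0,0,0,0,0,-0.1,0.07],[0,0,0,0,0,-0.15,0.07],[0,0,0,0,0,-0.175,0.07],[0,0,0,0,0,-0.175,0.07]]}'

```text
clock: 10.78
eef_pos: [0.4361, -0.0411, 0.3187]
tool_rot: [0.679, 0.734, 0.001, 0.001]
ft_force: [0.7, 0.2, -0.8]
grip_width: 0.0702
grasp_force: 0.0
```

Run:
```python
from h import *
im=cv2.cvtColor(cams.camera("scene"),cv2.COLOR_RGB2BGR)
cv2.imwrite("pics/scene7c.png",cv2.resize(im[80:290,130:350],None,fx=2.8,fy=2.8,interpolation=cv2.INTER_CUBIC))
```

```text
(no output)
```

View pics/scene7c.png

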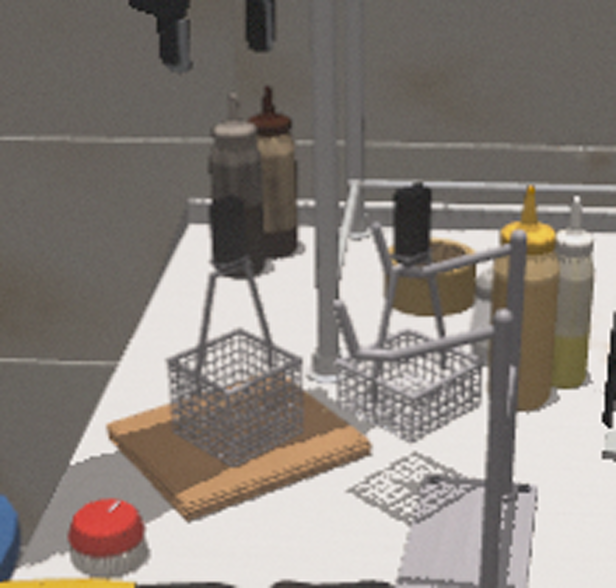

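The deep basket stands upright mid-kraft (crop 238,400), the shallow one still hangs (410,385), and the gripper is clear.

```bash
python3 -c "
from workcell import bot, cams, job_done
print(job_done())"
```

```text
the job is handed in; nothing more can be done
None
```

The job is handed in (no verdict came back): the last picture shows the deep basket upright in the middle of the kraft sheets, the shallow one still on its hook, and the gripper clear of both, at about 10.8 s of the 38 s allowed.

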